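# Sweep loose tube caps off the platform into the wash bin

### The arm

A 6-joint arm with a two-finger parallel gripper is mounted at the origin on the work surface. World frame = base frame: x ahead of the robot, y to its left, z up, the work surface at z = 0. Lengths are in m, angles in rad, forces in N, time in s.
With the tool pointing down it reaches from about 0.3 to 0.875 m from the base axis. Payload 6.4 kg.
Tool frame: the origin (TCP) lies between the finger pads; the fingertips stand ctrl.tip_extent ahead of it and the grasp point (between the pads) is the TCP (ctrl.tip_extent is the distance from the TCP to the fingertips, in m); z points along the fingers, y is the line along which they close (so a half turn about z gives the same grasp; the last joint's range is limited). The gripper opens to 85 mm and grips with 20 to 120 N. Pads are 22 mm wide; open, the fingers measure 114 mm over their backs; the gripper's body (76 mm by 85 mm) begins 54 mm behind the grasp point. The pads swing forward as they close: fully open they stand 13 mm farther back than shut.
Start: joints at [0.913, 0.181, 1.607, -0, 1.354, -0.206], TCP at [0.251, 0.517, 0.25] pointing down, gripper open.
Joint ranges: [-2.99, 2.99], [-0.89, 2.07], [0.3, 2.58], [-1.14, 4.28], [0, 2.63], [-3.12, 3.12]. Speed limits (rad/s): [2.57, 2.57, 3.01, 3.14, 3.14, 3.14].

### API

Orientations are given as a unit quaternion [w, x, y, z].
In Python, from bench import ctrl gives the robot as it stands.
- The arm moves only by the tool send_rows, never from a script. Its arguments are lists of equal length, an entry for each row: "dr": the turn, a rotation vector about the tool's x, y, z in units of 6 degrees (1.0 is 6 degrees), a list of three; "xyz": the shift along the tool's x, y, z in cm, a list of three; "jaw": the opening in per cent of the stroke, from 0 (shut) to 100 (fully open). In form: {"dr": [[wx, wy, wz], ...], "xyz": [[dx, dy, dz], ...], "jaw": [jaw, ...]}. A call has exactly 8 rows; each row is the pose to reach, as a shift and turn from the pose commanded when the call began, along the tool's axes at that moment; what a row does not reach only later rows make up. A row lasts 1/8 s, in which the tool goes at most 62.5 mm and 10.7 degrees, less where a joint would pass 70% of its speed; a pose out of reach is approached as far as the arm can. A call with a gripper value outside its range is refused whole. The fingers move at their own pace and stop on an object; the grip force is fixed at half the most. Time passes only in rows, so rows that repeat a pose let the fingers close, or fill a call up. It gives the time, the measured TCP pose, the force, the opening and the grip force at its end, in the units of the state.
- ctrl.get_obs(): the state, without advancing time (a new reading comes with each control period).
- ctrl.camera(name): name is "scene" or "top"; returns the picture (384x512x3 uint8, red, green, blue); there is no depth.
- ctrl.calibration(name): a dict with "camera_matrix" (3x3 intrinsics, pixels), "world_from_camera" (4x4, takes a point from camera to world coordinates). Camera axes: x right, y up, looking along -z (the intrinsics and any distortion apply to the point x, -y, -z); pixel columns grow to the right and rows downward; lengths in m; the calibration is good to about 2 mm. A picture is of the moment at which its call begins. calibration takes no time and is no camera call.
- ctrl.hand_in(): hands the job in; it is judged then, once.
The state is a dict: "time_s": time; "q": joint angles; "dq": joint speeds; "joint_efforts": joint torques, N m; "eef_pos": TCP position; "eef_rot": TCP orientation; "wrist_force": force on the tool from outside, world axes, zero at the start; "torque": the same for the moment, N m; "opening": opening from 0.0 (shut) to 1.0 (fully open); "grasp_force": force on a finger pad.
Only numpy, scipy, OpenCV 4.12 (cv2) and the standard library are available. Lean on these libraries where they do the work, as an engineer would, in place of code of your own. Each camera call takes 0.05 s, during which the arm holds its last target. There are 200 camera calls.

### The job

Sweep the three loose blue screw caps along the raised white platform and over its edge into the open grey bin that stands against one side of it, pushing them with your fingers: never pick a cap up or lift it. Leave the two small capped vials on the platform standing where they are, and finish with all three caps lying in the bin.

Things in the scene. Friction and masses are not known exactly. Their poses are not given: they have to be found in the camera images.
- platform: raised white laminate platform, fixed to the bench: 270 mm along its x, 300 mm along its y, flat level top 50 mm above the bench, no rim. Origin at the centre of its underside, on the bench; its y axis points to the side edge at +150 mm, the bin stands against either the +y or the -y edge
- bin: open grey plastic bin, fixed to the bench against the platform's +y or -y edge (centres about 222 mm apart, gap 2 mm): 270 mm along its x, 140 mm along its y, 44 mm high, so its rim is 6 mm below the platform's top; walls and floor 4 mm. Origin at the centre of its underside; axes parallel to the platform's, shifted up to 8 mm along x
- rack: bystander: white tube rack with four capped sample tubes in a row, fixed to the bench against the platform's other side edge (not the bin's; gap 27 mm), its centre about 222 mm from the platform's centre: 240 mm along x, 90 mm along y, 94 mm high to the tube caps. Origin at the centre of its underside; axes parallel to the platform's
- cap1: loose blue screw cap lying flat on the platform: a ribbed disc 30 mm in diameter, 14 mm high, about 12 g, slides easily. Origin at the centre of its underside; z is its axis. No two loose things start with their centres less than 40 mm apart along the platform's x axis
- cap2: loose blue screw cap lying flat on the platform: a ribbed disc 30 mm in diameter, 14 mm high, about 12 g, slides easily. Origin at the centre of its underside; z is its axis. No two loose things start with their centres less than 40 mm apart along the platform's x axis
- cap3: loose blue screw cap lying flat on the platform: a ribbed disc 30 mm in diameter, 14 mm high, about 12 g, slides easily. Origin at the centre of its underside; z is its axis. No two loose things start with their centres less than 40 mm apart along the platform's x axis
- vial1: bystander: small capped glass vial standing on the platform among the caps, 22 mm in diameter, 46 mm high with its narrower blue cap (19 mm across), about 25 g. Origin at the centre of its underside, z up. Must stay where it stands
- vial2: bystander: small capped glass vial standing on the platform among the caps, 22 mm in diameter, 46 mm high with its narrower blue cap (19 mm across), about 25 g. Origin at the centre of its underside, z up. Must stay where it stands
Mind the look-alikes: they are no part of the job. What is shaped like the cap2 but orange is not meant.

How it is judged:
At the end, for the whole second after the job is handed in: All three caps lie at rest inside the bin (centre within its walls, lower than 42 mm above the bench, slower than 20 mm/s); both vials stand upright (within 0.2 rad) and within 20 mm of where they started (x of cap1 in the frame of bin between -0.132 and 0.132 m and y of cap1 in the frame of bin between -0.067 and 0.067 m and height (world z) of each of cap1, cap2, cap3 below 0.042 m and linear speed of each of cap1, cap2, cap3 below 0.02 m/s and x of cap2 in the frame of bin between -0.132 and 0.132 m and y of cap2 in the frame of bin between -0.067 and 0.067 m and x of cap3 in the frame of bin between -0.132 and 0.132 m and y of cap3 in the frame of bin between -0.067 and 0.067 m and distance of each of vial1, vial2 from where it was at the start of the episode below 0.02 m and angle between each of vial1, vial2's own z axis and vertical below 0.2 rad); the robot touches nothing.
It fails at once if a cap is lifted (its origin more than 16 mm above the platform's top) (height (world z) of any of cap1, cap2, cap3 above 0.066 m).
It fails at once if a vial is moved more than 20 mm or tipped more than 0.35 rad ((distance of vial1 from where it was at the start of the episode above 0.02 m or angle between vial1's own z axis and vertical above 0.35 rad) or (distance of vial2 from where it was at the start of the episode above 0.02 m or angle between vial2's own z axis and vertical above 0.35 rad)).
It also fails if it takes over 53 s, if anything falls off the work surface, if the arm or the gripper's body presses on something with over 40 N, if the wrist force passes 120 N, or if a joint passes its speed limit or range.

## Working session

There is one attempt and no reset: what is moved stays moved. The work goes in short steps, Python scripts to look and compute and a tool call to move; the robot and the scene stay as the last step left them, time stands still between calls to the robot, and variables do not carry over. Pictures are saved under pics/ and viewed, at most 10 in all, crops included, and the job is handed in when it is done.

Besides the shell and the picture viewer there is one more tool, called after "Emit:" by a JSON object that holds its "fn" and its "kwargs", one argument or row to a line. send_rows: Moves the arm, as the interface text tells. Its arguments: {"type":"object","properties":{"dr":{"type":"array","items":{"type":"array","items":{"type":"number"}}},"xyz":{"type":"array","items":{"type":"array","items":{"type":"number"}}},"jaw":{"type":"array","items":{"type":"number"}}},"required":["dr","xyz","jaw"]}

```bash
ls; mkdir -p pics; python3 - <<'E'
from bench import ctrl
import cv2
for n in("top","scene"):
    cv2.imwrite(f"pics/{n}0.png",cv2.resize(ctrl.camera(n)[:,:,::-1],(800,600),interpolation=cv2.INTER_CUBIC))
    print(ctrl.calibration(n))
print(ctrl.tip_extent,ctrl.get_obs())
E
```

```text
pics
{'camera_matrix': array([[376.87782948,   0.        , 249.87525626],
       [  0.        , 376.87782948, 190.62031173],
       [  0.        ,   0.        ,   1.        ]]), 'world_from_camera': array([[ 0.02073375,  0.9987388 , -0.04572662,  0.50816834],
       [-0.9995614 ,  0.02167473,  0.02017961,  0.03231966],
       [ 0.02114527,  0.04528816,  0.99875015,  0.76302434],
       [ 0.        ,  0.        ,  0.        ,  1.        ]])}
{'camera_matrix': array([[382.79296596,   0.        , 261.01060837],
       [  0.        , 382.79296596, 194.12905089],
       [  0.        ,   0.        ,   1.        ]]), 'world_from_camera': array([[ 0.3709814 , -0.76303039,  0.529299  ,  0.94405248],
       [ 0.92851853,  0.31401188, -0.1981158 , -0.11136982],
       [-0.0150378 ,  0.56496121,  0.82498042,  0.68305332],
       [ 0.        ,  0.        ,  0.        ,  1.        ]])}
0.019 {'time_s': 0.1, 'q': array([ 9.12726789e-01,  1.81479701e-01,  1.60792621e+00,  1.23607069e-05,
        1.35382061e+00, -2.06329214e-01]), 'dq': array([-1.52427706e-04, -1.29522678e-03, -2.39879735e-03,  1.60548487e-03,
       -8.35715637e-05, -8.62258935e-04]), 'joint_efforts': array([ 1.07562430e-04, -4.45873296e+01, -3.52235556e+01, -2.82247111e-04,
        4.03616054e-03,  5.39298696e-06]), 'eef_pos': array([0.25070088, 0.51693354, 0.24945815]), 'eef_rot': array([-3.47667087e-04,  2.23955733e-01,  9.74598975e-01, -7.39285153e-04]), 'wrist_force': array([-0.51692566, -0.18900057,  0.5981341 ]), 'torque': array([-0.07025236,  0.02670433, -0.02538914]), 'grasp_force': 0.0, 'opening': 1.0017651858738348}
```

View pics/top0.png

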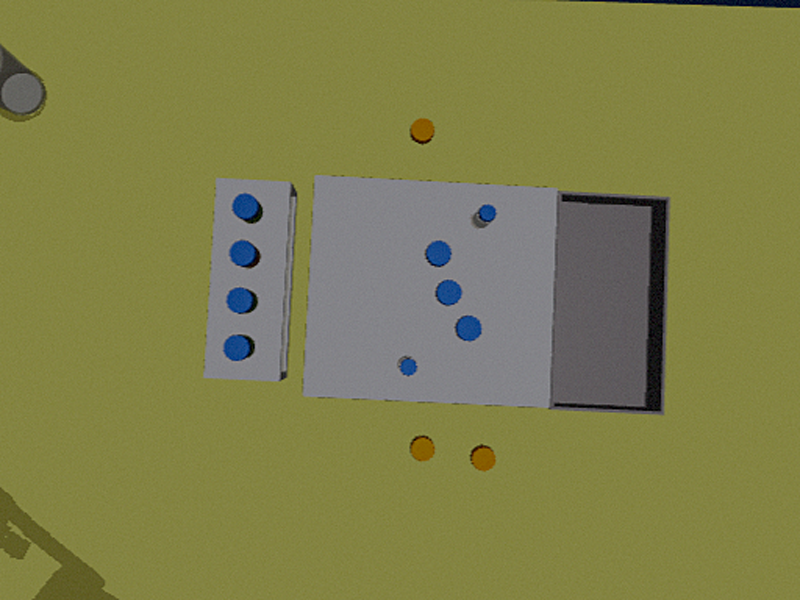

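View pics/scene0.png

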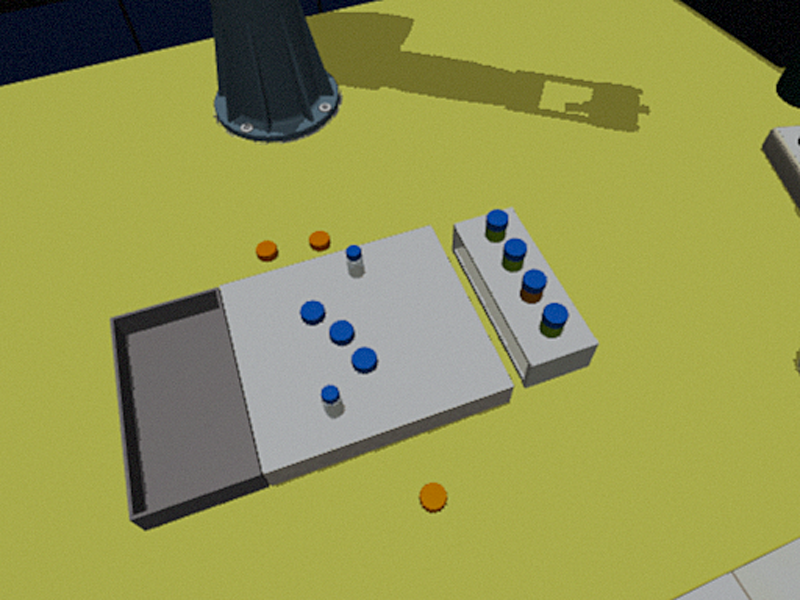

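Top view: the bin is on the right (-y). Blue caps lie at (438,253), (448,292) and (468,328). The vials are at (487,213) and (408,366). The orange discs at (422,130), (422,448) and (483,458) lie on the bench and are look-alikes; the blue discs at (245,207) to (237,347) are rack tube caps. The three blue flat discs on the platform fit the description. I'll triangulate them and check in a crop.

```bash
cat > h.py <<'E'
import numpy as np, cv2
from bench import ctrl
def P(n):
    c=ctrl.calibration(n); M=np.linalg.inv(c["world_from_camera"]); return c["camera_matrix"]@np.diag([1,-1,-1])@M[:3]
def tri(a,b):
    X=cv2.triangulatePoints(P("top"),P("scene"),np.array(a,float).reshape(2,1)/1.5625,np.array(b,float).reshape(2,1)/1.5625)
    return (X[:3]/X[3]).ravel()
def onz(n,a,z):
    p=P(n); u=np.r_[np.array(a,float)/1.5625,1]
    H=np.c_[p[:,0],p[:,1],p[:,2]*z+p[:,3]]; w=np.linalg.solve(H,u); return w[:2]/w[2]
E
python3 - <<'E'
from h import *
for n,a,b in [("capA",(438,253),(364,358)),("capB",(448,292),(341,331)),("capC",(468,328),(312,311)),("vialHi",(488,212),(330,392)),("vialLo",(408,366),(354,252)),("c1",(557,188),(264,477)),("c2",(550,408),(219,290)),("c3",(315,177),(512,388)),("c4",(304,396),(432,228))]:
    print(n,tri(a,b).round(4))
for a in [(557,188),(550,408),(315,177),(304,396)]: print(onz("top",a,.05).round(4))
for a in [(438,253),(448,292),(468,328)]: print(onz("top",a,.064).round(4))
im=cv2.imread("pics/top0.png"); cv2.imwrite("pics/crop0.png",cv2.resize(im[170:420,300:570],None,fx=2.4,fy=2.4,interpolation=cv2.INTER_CUBIC))
E
```

```text
capA [ 0.5959 -0.0386  0.0566]
capB [ 0.5489 -0.0518  0.0559]
capC [ 0.5061 -0.0766  0.0551]
vialHi [ 0.6407 -0.0916  0.0909]
vialLo [ 0.4616 -0.0029  0.0878]
c1 [ 0.6837 -0.1879  0.037 ]
c2 [ 0.4094 -0.1826  0.0324]
c3 [0.6898 0.1141 0.0357]
c4 [0.4197 0.1228 0.0356]
[ 0.6805 -0.1842]
[ 0.4117 -0.1778]
[0.6864 0.113 ]
[0.4207 0.1191]
[ 0.595  -0.0375]
[ 0.5486 -0.0503]
[ 0.5063 -0.0748]
```

View pics/crop0.png

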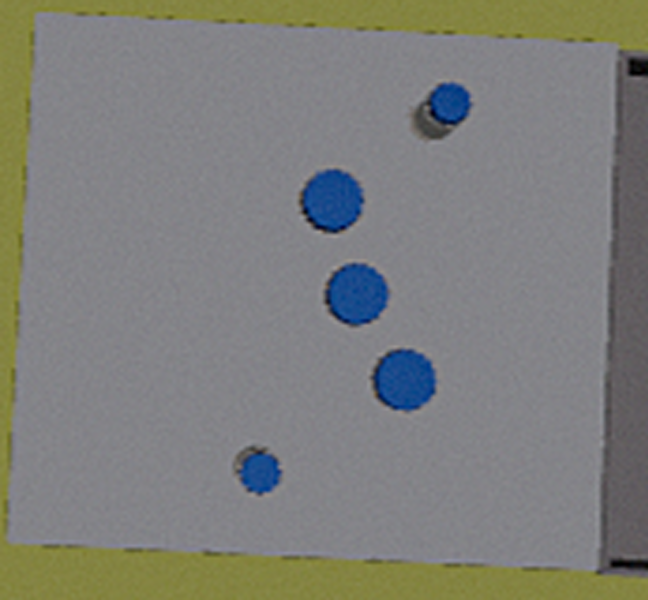

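Heights come out 6–14 mm low against the text, but xy agrees to about 2 mm and the crop confirms the three flat blue discs. I'll cradle each cap between nearly shut fingers and sweep along -y, in the order C, B, A, clear of both vials.

Emit:
{"fn": "send_rows", "kwargs": {
  "dr": [
    [0,0,1.36],
    [0,0,2.72],
    [0,0,4.08],
    [0,0,5.44],
    [0,0,6.8],
    [0,0,8.16],
    [0,0,9.52],
    [0,0,10.88]
  ],
  "xyz": [
    [-4.7,-3.8,0],
    [-9.4,-7.6,0],
    [-14.1,-11.5,0],
    [-18.8,-15.3,0],
    [-23.5,-19.1,0],
    [-28.2,-23,0],
    [-32.9,-26.8,0],
    [-37.7,-30.7,0]
  ],
  "jaw": [18,18,18,18,18,18,18,18]
}}

```text
time_s: 1.1
eef_pos: [0.4565, 0.0747, 0.2503]
eef_rot: [0.0, 0.716, 0.698, 0.0]
wrist_force: [1.1, 0.3, -0.7]
opening: 0.178
grasp_force: 0.0
```

Emit:
{"fn": "send_rows", "kwargs": {
  "dr": [
    [0,0,0],
    [0,0,0],
    [0,0,0],
    [0,0,0],
    [0,0,0],
    [0,0,0],
    [0,0,0],
    [0,0,0]
  ],
  "xyz": [
    [-3.6,1.8,0],
    [-7.2,3.5,0],
    [-10.8,5.3,2],
    [-10.8,5.3,7],
    [-10.8,5.3,11],
    [-10.8,5.3,13],
    [-10.8,5.3,14],
    [-10.8,5.3,14]
  ],
  "jaw": [18,18,18,18,18,18,18,18]
}}

```text
time_s: 2.1
eef_pos: [0.5067, -0.0324, 0.1099]
eef_rot: [-0.001, 0.714, 0.7, -0.0]
wrist_force: [-0.1, -0.1, 0.3]
opening: 0.18
grasp_force: 0.0
```

```bash
python3 - <<'E'
from h import *
o=ctrl.get_obs();print(o["eef_pos"],o["wrist_force"])
a=ctrl.camera("scene")[150:300,100:360,::-1]
cv2.imwrite("pics/s1.png",cv2.resize(a,None,fx=3,fy=3,interpolation=cv2.INTER_CUBIC))
E
```

```text
[ 0.50665839 -0.03238164  0.10992414] [-0.12528325 -0.08769392  0.34783438]
```

View pics/s1.png

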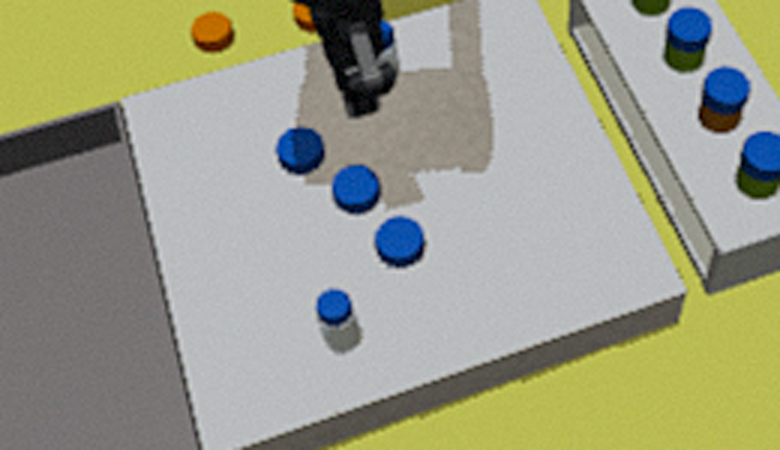

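The fingers at (362,95) stand behind cap C at (300,150), clear of the vial. I'll lower now and check for contact.

Emit:
{"fn": "send_rows", "kwargs": {
  "dr": [
    [0,0,0],
    [0,0,0],
    [0,0,0],
    [0,0,0],
    [0,0,0],
    [0,0,0],
    [0,0,0],
    [0,0,0]
  ],
  "xyz": [
    [0,0,1.5],
    [0,0,2.5],
    [0,0,3],
    [0,0,3.3],
    [0,0,3.5],
    [-0.7,0,3.5],
    [-1.4,0,3.5],
    [-2.1,0,3.5]
  ],
  "jaw": [18,18,18,18,18,18,18,18]
}}

```text
time_s: 3.15
eef_pos: [0.5067, -0.0542, 0.0755]
eef_rot: [0.0, 0.714, 0.7, 0.0]
wrist_force: [-1.0, -0.5, 0.7]
opening: 0.179
grasp_force: 0.1
```

```bash
python3 - <<'E'
from h import *
o=ctrl.get_obs();print(o["eef_pos"],o["wrist_force"])
a=ctrl.camera("scene")[150:300,100:360,::-1]
cv2.imwrite("pics/s2.png",cv2.resize(a,None,fx=3,fy=3,interpolation=cv2.INTER_CUBIC))
E
```

```text
[ 0.5067073  -0.05423193  0.07552712] [-0.99831074 -0.47689608  0.66150928]
```

View pics/s2.png

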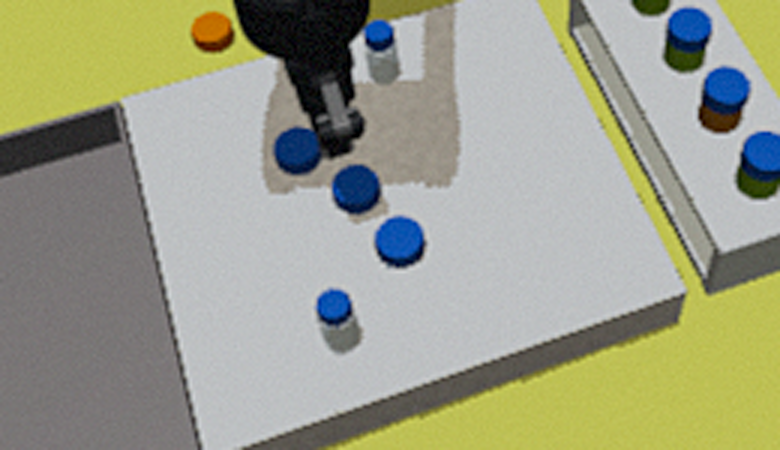

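Fingertips are just above the platform with cap C at (297,150) in front of them. Sweeping.

Emit:
{"fn": "send_rows", "kwargs": {
  "dr": [
    [0,0,0],
    [0,0,0],
    [0,0,0],
    [0,0,0],
    [0,0,0],
    [0,0,0],
    [0,0,0],
    [0,0,0]
  ],
  "xyz": [
    [-1,0,0],
    [-2,0,0],
    [-3,0,0],
    [-4,0,0],
    [-5,0,0],
    [-6,0,0],
    [-7,0,0],
    [-8,0,0]
  ],
  "jaw": [18,18,18,18,18,18,18,18]
}}

```text
time_s: 4.2
eef_pos: [0.5049, -0.1342, 0.0753]
eef_rot: [0.0, 0.714, 0.7, 0.0]
wrist_force: [0.5, -0.7, 0.0]
opening: 0.18
grasp_force: 0.1
```

Emit:
{"fn": "send_rows", "kwargs": {
  "dr": [
    [0,0,0],
    [0,0,0],
    [0,0,0],
    [0,0,0],
    [0,0,0],
    [0,0,0],
    [0,0,0],
    [0,0,0]
  ],
  "xyz": [
    [-1,0,0],
    [-2,0,0],
    [-3,0,0],
    [-4,0,0],
    [-5,0,0],
    [-6,0,0],
    [-7,0,0],
    [-8,0,0]
  ],
  "jaw": [18,18,18,18,18,18,18,18]
}}

```text
time_s: 5.2
eef_pos: [0.5032, -0.2142, 0.0753]
eef_rot: [0.0, 0.714, 0.7, -0.0]
wrist_force: [-0.5, 0.1, -0.0]
opening: 0.182
grasp_force: 0.0
```

```bash
python3 - <<'E'
from h import *
o=ctrl.get_obs();print(o["eef_pos"],o["wrist_force"])
a=ctrl.camera("scene")[150:350,50:350,::-1]
cv2.imwrite("pics/s3.png",cv2.resize(a,None,fx=2.5,fy=2.5,interpolation=cv2.INTER_CUBIC))
E
```

```text
[ 0.50324994 -0.2141589   0.07528222] [-0.5141602   0.06468787 -0.01488057]
```

View pics/s3.png

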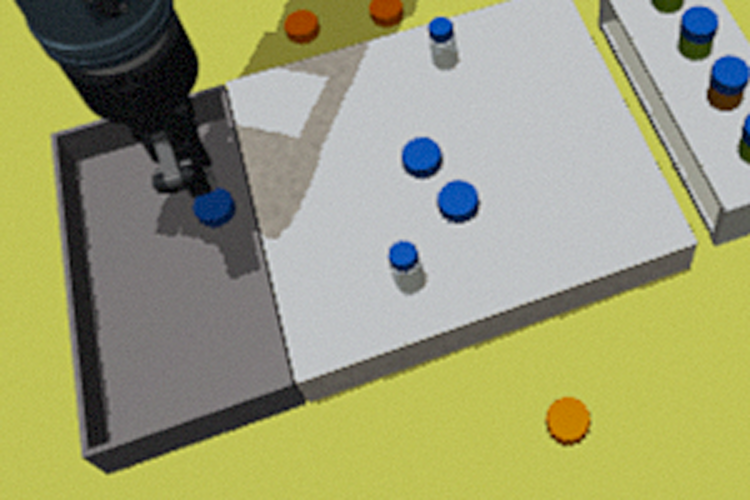

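Cap C lies in the bin at (213,207); the other two caps and both vials have not moved. Next is cap B.

Emit:
{"fn": "send_rows", "kwargs": {
  "dr": [
    [0,0,0],
    [0,0,0],
    [0,0,0],
    [0,0,0],
    [0,0,0],
    [0,0,0],
    [0,0,0],
    [0,0,0]
  ],
  "xyz": [
    [0,0,-4],
    [0,0,-6],
    [4,1,-6],
    [9,2.5,-6],
    [14,4.1,-6],
    [18.5,4.1,-6],
    [20.5,4.1,-6],
    [20.5,4.1,-5]
  ],
  "jaw": [18,18,18,18,18,18,18,18]
}}

```text
time_s: 6.25
eef_pos: [0.5491, -0.0087, 0.1257]
eef_rot: [0.001, 0.713, 0.701, 0.0]
wrist_force: [-0.5, -0.3, -0.8]
opening: 0.176
grasp_force: 0.0
```

Emit:
{"fn": "send_rows", "kwargs": {
  "dr": [
    [0,0,0],
    [0,0,0],
    [0,0,0],
    [0,0,0],
    [0,0,0],
    [0,0,0],
    [0,0,0],
    [0,0,0]
  ],
  "xyz": [
    [0,0,2],
    [0,0,4],
    [0,0,4.7],
    [0,0,5],
    [0,0,5],
    [-0.7,0,5],
    [-1.4,0,5],
    [-2.1,0,5]
  ],
  "jaw": [18,18,18,18,18,18,18,18]
}}

```text
time_s: 7.25
eef_pos: [0.5482, -0.031, 0.0756]
eef_rot: [0.0, 0.714, 0.7, 0.0]
wrist_force: [-0.5, 0.5, 0.5]
opening: 0.179
grasp_force: 0.1
```

Emit:
{"fn": "send_rows", "kwargs": {
  "dr": [
    [0,0,0],
    [0,0,0],
    [0,0,0],
    [0,0,0],
    [0,0,0],
    [0,0,0],
    [0,0,0],
    [0,0,0]
  ],
  "xyz": [
    [-1,0,0],
    [-2.1,0,0],
    [-3.3,0,0],
    [-4.5,0,0],
    [-5.7,0,0],
    [-6.9,0,0],
    [-8.1,0,0],
    [-9.3,0,0]
  ],
  "jaw": [18,18,18,18,18,18,18,18]
}}

```text
time_s: 8.25
eef_pos: [0.5461, -0.1241, 0.0753]
eef_rot: [-0.0, 0.714, 0.7, -0.0]
wrist_force: [0.4, 0.2, 0.2]
opening: 0.182
grasp_force: 0.2
```

Emit:
{"fn": "send_rows", "kwargs": {
  "dr": [
    [0,0,0],
    [0,0,0],
    [0,0,0],
    [0,0,0],
    [0,0,0],
    [0,0,0],
    [0,0,0],
    [0,0,0]
  ],
  "xyz": [
    [-1.2,0,0],
    [-2.4,0,0],
    [-3.6,0,0],
    [-4.8,0,0],
    [-6,0,0],
    [-7.2,0,0],
    [-8.4,0,0],
    [-9.2,0,0]
  ],
  "jaw": [18,18,18,18,18,18,18,18]
}}

```text
time_s: 9.25
eef_pos: [0.5442, -0.2162, 0.0753]
eef_rot: [0.0, 0.714, 0.7, 0.0]
wrist_force: [-0.1, 0.3, 0.1]
opening: 0.181
grasp_force: 0.0
```

```bash
python3 - <<'E'
from h import *
o=ctrl.get_obs();print(o["eef_pos"],o["wrist_force"])
a=ctrl.camera("scene")[150:350,50:350,::-1]
cv2.imwrite("pics/s4.png",cv2.resize(a,None,fx=2.5,fy=2.5,interpolation=cv2.INTER_CUBIC))
E
```

```text
[ 0.54424643 -0.21621484  0.07531064] [-0.12522156  0.27044887  0.13373858]
```

View pics/s4.png

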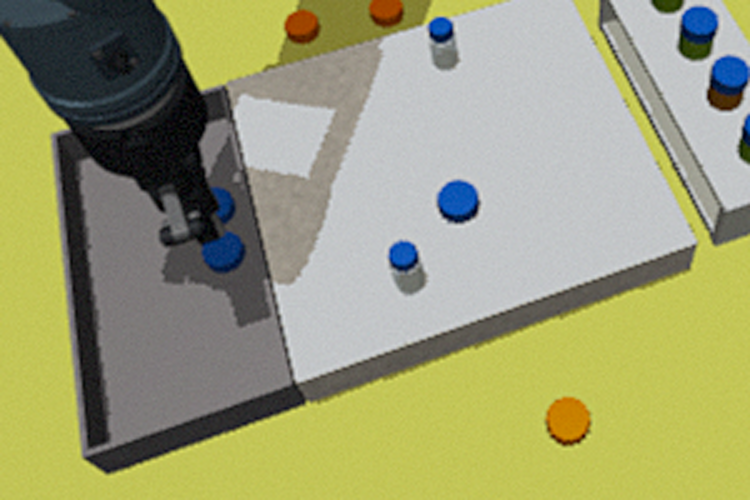

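Caps B (223,250) and C (222,205) are both in the bin. Cap A is next.

Emit:
{"fn": "send_rows", "kwargs": {
  "dr": [
    [0,0,0],
    [0,0,0],
    [0,0,0],
    [0,0,0],
    [0,0,0],
    [0,0,0],
    [0,0,0],
    [0,0,0]
  ],
  "xyz": [
    [0,0,-4],
    [0,0,-6],
    [4.5,1,-6],
    [9.5,2.5,-6],
    [14.5,4,-6],
    [19,4.7,-6],
    [22,4.7,-6],
    [22,4.7,-5]
  ],
  "jaw": [18,18,18,18,18,18,18,18]
}}

```text
time_s: 10.3
eef_pos: [0.5962, 0.006, 0.1259]
eef_rot: [0.001, 0.713, 0.701, 0.001]
wrist_force: [-0.5, -0.5, -0.8]
opening: 0.18
grasp_force: 0.0
```

Emit:
{"fn": "send_rows", "kwargs": {
  "dr": [
    [0,0,0],
    [0,0,0],
    [0,0,0],
    [0,0,0],
    [0,0,0],
    [0,0,0],
    [0,0,0],
    [0,0,0]
  ],
  "xyz": [
    [0,0,2],
    [0,0,4],
    [0,0,4.7],
    [0,0,5],
    [0,0,5],
    [-0.7,0,5],
    [-1.4,0,5],
    [-2.1,0,5]
  ],
  "jaw": [18,18,18,18,18,18,18,18]
}}

```text
time_s: 11.3
eef_pos: [0.5955, -0.018, 0.0757]
eef_rot: [0.0, 0.714, 0.7, 0.0]
wrist_force: [-0.4, -1.0, -0.1]
opening: 0.183
grasp_force: 0.1
```

Emit:
{"fn": "send_rows", "kwargs": {
  "dr": [
    [0,0,0],
    [0,0,0],
    [0,0,0],
    [0,0,0],
    [0,0,0],
    [0,0,0],
    [0,0,0],
    [0,0,0]
  ],
  "xyz": [
    [-1,0,0],
    [-2.1,0,0],
    [-3.3,0,0],
    [-4.5,0,0],
    [-5.7,0,0],
    [-6.9,0,0],
    [-8.1,0,0],
    [-9.3,0,0]
  ],
  "jaw": [18,18,18,18,18,18,18,18]
}}

```text
time_s: 12.3
eef_pos: [0.5934, -0.1111, 0.0753]
eef_rot: [-0.0, 0.714, 0.7, 0.0]
wrist_force: [-0.2, 1.0, 0.5]
opening: 0.176
grasp_force: 0.2
```

Emit:
{"fn": "send_rows", "kwargs": {
  "dr": [
    [0,0,0],
    [0,0,0],
    [0,0,0],
    [0,0,0],
    [0,0,0],
    [0,0,0],
    [0,0,0],
    [0,0,0]
  ],
  "xyz": [
    [-1.3,0,0],
    [-2.6,0,0],
    [-3.9,0,0],
    [-5.2,0,0],
    [-6.5,0,0],
    [-7.8,0,0],
    [-9.1,0,0],
    [-10.4,0,0]
  ],
  "jaw": [18,18,18,18,18,18,18,18]
}}

```text
time_s: 13.3
eef_pos: [0.5913, -0.2152, 0.0753]
eef_rot: [0.0, 0.714, 0.7, -0.0]
wrist_force: [-0.9, 1.2, -0.8]
opening: 0.182
grasp_force: 0.0
```

Emit:
{"fn": "send_rows", "kwargs": {
  "dr": [
    [0,0,0],
    [0,0,0],
    [0,0,0],
    [0,0,0],
    [0,0,0],
    [0,0,0],
    [0,0,0],
    [0,0,0]
  ],
  "xyz": [
    [-0.4,0,0],
    [-0.4,0,-4],
    [-0.4,0,-8],
    [-0.4,0,-13],
    [-0.4,0,-18],
    [-0.4,0,-20],
    [-0.4,0,-20],
    [-0.4,0,-20]
  ],
  "jaw": [18,18,18,18,18,18,18,18]
}}

```text
time_s: 14.3
eef_pos: [0.5902, -0.2177, 0.2726]
eef_rot: [-0.002, 0.714, 0.7, -0.0]
wrist_force: [0.0, -0.0, -0.8]
opening: 0.178
grasp_force: 0.0
```

```bash
python3 - <<'E'
from h import *
a=np.vstack([ctrl.camera(n)[90:340,50:450,::-1] for n in("scene","top")])
cv2.imwrite("pics/s5.png",cv2.resize(a,None,fx=1.2,fy=1.2,interpolation=cv2.INTER_CUBIC))
E
```

```text
(no output)
```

View pics/s5.png

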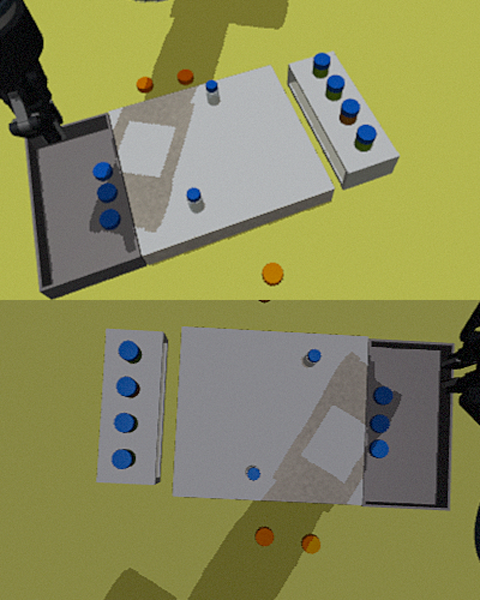

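Scene half: the three caps lie in the bin at (103,171), (107,192) and (110,219). In the top half they are at (379,449), (379,423) and (383,395), and both vials stand where they were. The arm is clear, so I'll hand in.

```bash
python3 -c "
from bench import ctrl
print(ctrl.hand_in())"
```

```text
the job is handed in; nothing more can be done
None
```

I swept all three blue caps into the bin and handed the job in at about 14 s; the final pictures show both vials still standing in place, but hand-in returned no verdict.

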